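# Find the high spot of a ring with a dial indicator

## Task

Check the steel ring on the spindle for run-out: slide the dial indicator up to the ring until its hand has come half a turn round, then turn the ring by its crank to find the high spot, and leave it standing with its high spot under the indicator's tip. The spindle floats on soft springs, so do not shove it sideways, never run the plunger to the end of its travel, and leave the things around it where they are.

Things in the scene. Friction and masses are not known exactly. Their poses are not given: they have to be found in the camera images.
- station: the fixed aluminium base plate of the run-out station, 140 x 275 x 12 mm. Origin on the worktop under the rest place of the spindle axis; its +y axis points from the spindle to the indicator, z up. The plate reaches 75 mm to -y and 200 mm to +y of the origin
- spindle_axis (a point): point on the vertical axis about which the ring turns, at the height of the middle of its rim (52 mm above the worktop). The axis floats on springs, 6 N per mm sideways in every direction, up to 4 mm, and springs back
- spindle: the floating spindle that carries the plain steel ring (84 mm diameter, 14 mm thick, top 60 mm up); origin on its axis at the worktop, does not turn. The ring sits 3 mm off the axis to an unknown, unmarked side: its rim is 39 mm from the axis at the low spot, 45 mm at the high spot, a smooth sine once a turn. It turns endlessly either way, friction about 0.04 N m, and stays where left
- knob_grip (a point): grip point of the black crank knob, an upright round handle, 20 mm diameter, foot 69 mm and top 113 mm above the worktop; the point is on its axis, 95 mm up, 34 mm from the spindle axis. The knob spins freely on its pin, so a gripper can keep its heading all the way round. The crank turns the ring with it; it is clamped on at an arbitrary angle, which says nothing of the high spot
- tab_grip (a point): grip point of the upright aluminium tab at the rear of the indicator carriage: 24 mm wide (station x), 12 mm thick (station y), top 96 mm above the worktop; the point is in its middle, 82 mm up. The dial before it is 62 mm high. Pushed along station -y the carriage slides up to 45 mm to the ring, with 4 N of friction, and stays where it is left
- indicator_tip (a point): foremost point of the indicator's sprung plunger, 52 mm above the worktop; it lies 88 mm from the tab's middle towards the spindle when not pressed in, points along station -y at the spindle axis, and gives way along +y when pressed (0.03 N per mm from 0.15 N; travel 17 mm)
- pointer (a joint): reading of the dial's black hand (pointer), rad: 0 when the plunger is out (the hand then points at the spindle), growing clockwise seen from above by 0.3927 rad per mm of plunger travel, so half a turn (hand pointing to the tab) is 8 mm; the travel ends at 6.68 rad. The dial lies face up on the carriage, 51 mm across
- loupe: bystander: small grey loupe, 52 x 30 x 16 mm, lying loose behind the station; origin under its centre
- clamp_plate: bystander: flat grey metal clamp plate, 60 x 90 x 8 mm, with a window, loose behind the station; origin under its centre
- waffle_x: bystander: small white waffle pack, 51 x 54 x 9 mm, loose to the right of the station (beyond the spindle end); origin under its centre

How it is judged:
By the outcome, as a careful person would: the job done as asked, in the order asked, and still so for the second after the job is handed in, with the robot touching nothing.
It also fails if it takes over 72 s, if anything falls off the work surface, if the arm or the gripper's body presses on something with over 40 N, if the wrist force passes 120 N, or if a joint passes its speed limit or range.

## Robot

A 6-joint arm with a two-finger parallel gripper is mounted at the origin on a cart in front of the work surface, level with it; the furniture and walls round the work are solid. World frame = base frame: x ahead of the robot, y to its left, z up, the work surface at z = 0. Lengths are in m, angles in degrees, forces in N, time in s.
With the tool pointing down it reaches from about 0.3 to 0.75 m from the base axis. Payload 8.5 kg.
Tool frame: the origin (TCP) lies midway between the tips of the shut fingers; the grasp point (between the pads) lies behind it (grasp_offset is the z of the grasp point in the tool frame, in m); z points along the fingers, y is the direction in which the jaws open and shut (so a half turn about z gives the same grasp; the last joint's range is limited). The gripper opens to 85 mm and grips with 20 to 120 N. Pads are 22 mm wide; open, the fingers measure 114 mm over their backs; the gripper's body (76 mm by 85 mm) begins 54 mm behind the grasp point. The pads swing forward as they close: fully open they stand 13 mm farther back than shut.
Start: joints at [56.476, 21.807, 74.336, -0, 83.858, -12.336], TCP at [0.199, 0.513, 0.201] pointing down, gripper open.
Joint ranges: [-178.18, 178.18], [-50.72, 133.34], [12.68, 142.11], [-81.47, 261.47], [9.98, 163.14], [-165.26, 165.26]. Speed limits (degrees/s): [136.94, 136.94, 180, 180, 180, 180].

## Interface

Orientations are given as a 3x3 rotation matrix whose columns are the frame's x, y, z axes.
In Python, from rig import * gives the robot as it stands.
- The arm moves only by the shell command python3 -m pendant 'ROWS' [FORCE]. ROWS is JSON, one flat list of numbers, 7 for each row, row after row: the finger opening in mm, from 0 to 85.4, then the shift along the tool's x, y, z in units of 50 mm (1.0 is 50 mm), then the turn, a rotation vector about the tool's x, y, z in units of 8 degrees (1.0 is 8 degrees). In form: [hand, dx, dy, dz, wx, wy, wz, hand, dx, dy, dz, wx, wy, wz, ...]. A call has 1 to 12 rows; each row shifts and turns the commanded pose from where the row before left it, along the tool's axes as they then stand; what a row does not reach is not made up. A row lasts 1/10 s, in which the tool goes at most 50 mm and 8.59 degrees, less where a joint would pass 70% of its speed; a pose out of reach is approached as far as the arm can. A call is refused whole if a number of a shift passes 1 or a number of a turn 1, either way. A call with a gripper value outside its range is refused whole. The fingers move at their own pace and stop on an object; FORCE is the grip in N (left out, the last holds). Time passes only in rows, so rows that do not move let the fingers close. It gives the time, the measured TCP pose, the force and the opening at its end, in the units of the state.
- observe(): the state, without advancing time (a new reading comes with each control period).
- get_image(name): name is "scene" or "side" or "wrist"; returns a dict with "frame" (420x560x3 uint8, red, green, blue), "depth" (420x560 float32, m along the optical axis (not along the pixel's ray), 0 where there is no reading), "K" (3x3 intrinsics, pixels), "rvec" (rotation vector, rad) and "tvec" (3), from world to camera coordinates, as OpenCV has them. Camera axes: x right, y down, z forward; pixel columns grow to the right and rows downward; lengths in m; the calibration is good to about 2 mm. A picture is of the moment at which its call begins.
- close_job(): hands the job in, once; it reports no verdict.
The state is a dict: "time_s": time; "q": joint angles; "qvel": joint speeds; "joint_efforts": joint torques, N m; "position": TCP position; "tool_rot": TCP orientation; "ft_force": force on the tool from outside, world axes, zero at the start; "wrist_torque": the same for the moment, N m; "grip_width": finger opening in m.
Only numpy, scipy, OpenCV 4.12 (cv2) and the standard library are available. Lean on these libraries where they do the work, as an engineer would, in place of code of your own. Each camera call takes 0.05 s, during which the arm holds its last target.

## Working session

There is one attempt and no reset: what is moved stays moved. The work goes in short steps, Python scripts to look and compute and a shell command to move; the robot and the scene stay as the last step left them, time stands still between calls to the robot, and variables do not carry over. Pictures are saved under pics/ and viewed, and the job is handed in when it is done.

```bash
ls; mkdir -p pics; python3 - <<'E'
from rig import *
import cv2
s=observe(); print(s)
for n in ("scene","side","wrist"):
    im=get_image(n); cv2.imwrite(f"pics/{n}0.png",im["frame"][:,:,::-1]); print(n,im["K"],im["rvec"],im["tvec"])
try: print(grasp_offset)
except Exception as e: print(e)
E
```

```text
pics
{'time_s': 0.0, 'q': array([ 5.64782028e+01,  2.18393019e+01,  7.43844144e+01,  6.56952275e-04,
        8.38594631e+01, -1.23362627e+01]), 'qvel': array([-0.02548128, -0.06985565,  0.01763628, -0.0393022 ,  0.0557829 ,
        0.00202032]), 'joint_efforts': array([-5.34136561e-04, -4.48466492e+01, -2.31279391e+01, -2.62168305e-04,
        4.82446238e-03, -6.79331288e-05]), 'position': array([0.19857411, 0.5125352 , 0.20012964]), 'tool_rot': array([[-9.32414494e-01,  3.61389752e-01, -8.11241029e-04],
       [ 3.61390519e-01,  9.32413772e-01, -1.20399597e-03],
       [ 3.21300505e-04, -1.41579811e-03, -9.99998946e-01]]), 'ft_force': array([-0.55178523, -0.52301537,  0.53126437]), 'wrist_torque': array([0.01689049, 0.01626903, 0.04771027]), 'grip_width': 0.08533949895787676}
scene [[521.04323957   0.         277.5500639 ]
 [  0.         521.04323957 200.33687904]
 [  0.           0.           1.        ]] [ 1.28364192 -2.24683178  0.95249155] [0.22756727 0.45526461 0.50330091]
side [[493.86131925   0.         277.66285878]
 [  0.         493.86131925 202.92117652]
 [  0.           0.           1.        ]] [ 0.30661189 -2.62995839  1.47927096] [0.55093637 0.19079959 0.80983601]
wrist [[323.97785558   0.         280.45626986]
 [  0.         323.97785558 211.40385348]
 [  0.           0.           1.        ]] [-2.40131674 -1.64582752 -0.22163438] [-0.54849626 -0.03388198  0.37857351]
-0.0187
```

View pics/scene0.png

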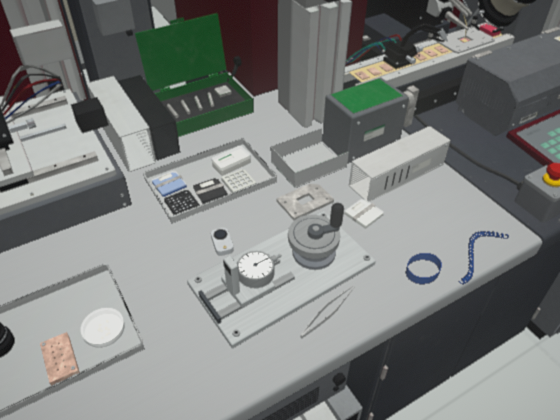

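View pics/side0.png

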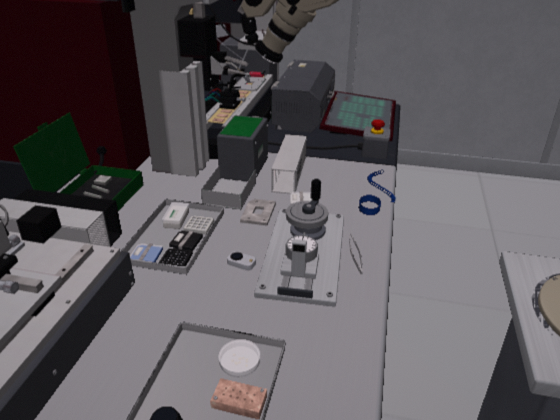

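View pics/wrist0.png

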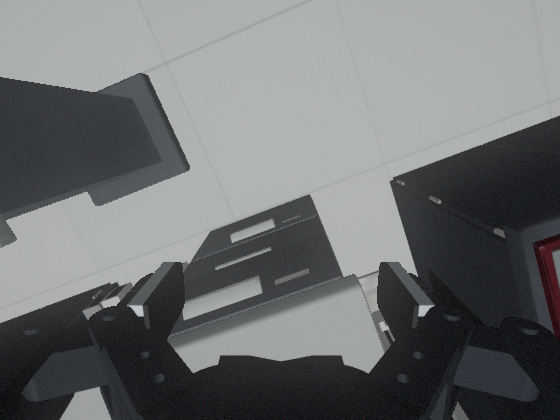

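The scene view shows the station with the knob at about (337,213), the dial at (257,265) and the tab at (231,270). The side view shows the knob at (316,188), the dial at (300,248) and the tab at (298,262). Next I'll measure them.

```bash
cat > h.py <<'E'
import numpy as np, cv2
from rig import *
def cam(im):
    R=cv2.Rodrigues(np.asarray(im["rvec"],float))[0]; return R,np.asarray(im["tvec"],float).ravel(),np.asarray(im["K"])
def plane(im,u,v,z):
    R,t,K=cam(im); d=R.T@np.linalg.inv(K)@np.array([u,v,1.]); c=-R.T@t
    return c+d*(z-c[2])/d[2]
def proj(im,P):
    R,t,K=cam(im); p=K@(R@np.asarray(P,float)+t); return p[:2]/p[2]
def cloud(im):
    R,t,K=cam(im); D=im["depth"]; v,u=np.mgrid[:D.shape[0],:D.shape[1]]
    p=np.stack([(u-K[0,2])/K[0,0]*D,(v-K[1,2])/K[1,1]*D,D],-1)
    W=(p-t)@R; W[D<=0]=np.nan; return W
def crop(im,x0,y0,x1,y1,s,name):
    c=im["frame"][y0:y1,x0:x1,::-1]; cv2.imwrite("pics/"+name,cv2.resize(c,None,fx=s,fy=s,interpolation=cv2.INTER_CUBIC))
E
python3 - <<'E'
from h import *
for n,b in (("scene",(180,190,400,350)),("side",(230,165,390,305))):
    im=get_image(n); crop(im,*b,{'scene':3.5,'side':4}[n],n+"z.png")
    W=cloud(im)
    for p in {'scene':[(337,207),(337,220),(315,232),(257,265),(231,262),(222,235),(362,212)],'side':[(316,183),(316,195),(308,210),(300,242),(298,244),(298,262)]}[n]:
        print(n,p,W[p[1],p[0]].round(4))
    print(n,'campos',-cam(im)[0].T@cam(im)[1])
E
```

```text
scene (337, 207) [ 0.5178 -0.1472  0.114 ]
scene (337, 220) [ 0.5128 -0.146   0.0903]
scene (315, 232) [ 0.5242 -0.114   0.0697]
scene (257, 265) [ 0.5199 -0.0071  0.0596]
scene (231, 262) [0.5173 0.0357 0.0962]
scene (222, 235) [ 0.6382 -0.0035  0.0156]
scene (362, 212) [ 0.5659 -0.2468  0.0097]
scene campos [0.08011038 0.2205546  0.67624147]
side (316, 183) [ 0.522  -0.1412  0.1111]
side (316, 195) [ 0.5205 -0.1393  0.0851]
side (308, 210) [ 0.53   -0.1057  0.069 ]
side (300, 242) [0.5183 0.0411 0.0973]
side (298, 244) [0.5218 0.04   0.0918]
side (298, 262) [0.5202 0.0432 0.0564]
side campos [0.40397752 0.70313032 0.58153215]
```

```bash
sleep 0
```

```text
(no output)
```

View pics/scenez.png

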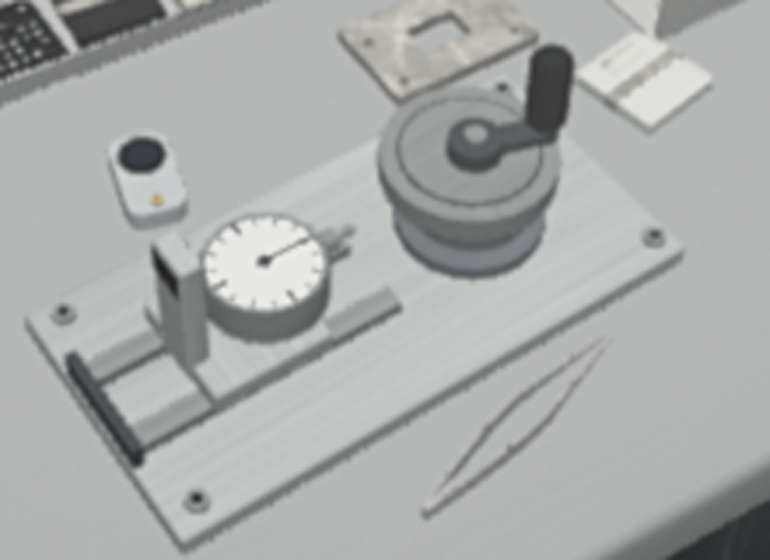

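View pics/sidez.png

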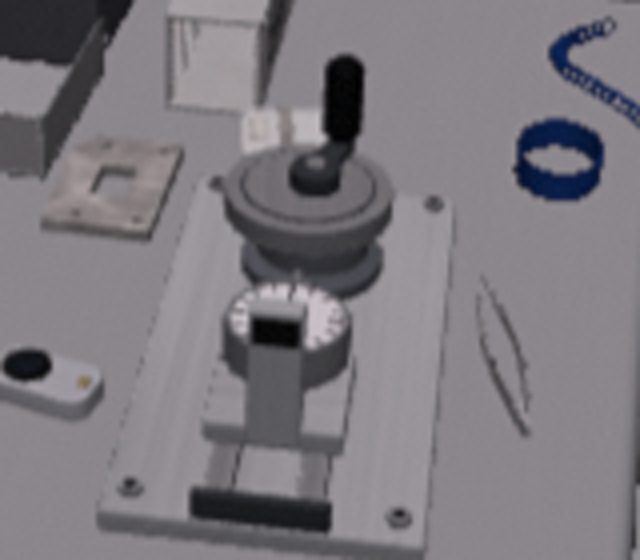

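```bash
python3 - <<'E'
from h import *
a=get_image("scene"); b=get_image("side")
sc=lambda x,y:plane(a,180+x/3.5,190+y/3.5,.012)[:2].round(4)
sd=lambda x,y:plane(b,230+x/4,165+y/4,.012)[:2].round(4)
for p in [(28,322),(185,546),(683,250),(63,314),(196,499),(654,237),(503,88)]: print('sc',p,sc(*p))
for p in [(98,514),(426,550),(455,203),(130,487),(399,518),(434,203)]: print('sd',p,sd(*p))
print('hub',plane(a,180+475/3.5,190+133/3.5,.083),plane(b,230+314/4,165+162/4,.083))
for nm,im in (("scene",a),("side",b)):
    W=cloud(im); F=im["frame"].astype(int)
    m=(W[...,2]>.078)&(W[...,2]<.125)&(abs(W[...,0]-.52)<.08)&(abs(W[...,1]+.12)<.07)
    P=W[m]; print(nm,'hub/knob z range',m.sum())
    k=P[P[:,2]>.09]; print('knob surf mean',k.mean(0),k.min(0),k.max(0))
    m=(abs(W[...,2]-.0965)<.004)&(abs(W[...,0]-.52)<.03)&(abs(W[...,1]-.035)<.03)
    print('tabtop',W[m].mean(0),W[m].min(0),W[m].max(0),m.sum())
E
```

```text
sc (28, 322) [0.579  0.0854]
sc (185, 546) [0.4432 0.0759]
sc (683, 250) [ 0.4626 -0.1946]
sc (63, 314) [0.5751 0.07  ]
sc (196, 499) [0.4602 0.062 ]
sc (654, 237) [ 0.4757 -0.1878]
sc (503, 88) [ 0.5924 -0.1816]
sd (98, 514) [0.5855 0.0895]
sd (426, 550) [0.4466 0.0791]
sd (455, 203) [ 0.4659 -0.1908]
sd (130, 487) [0.5766 0.0696]
sd (399, 518) [0.4603 0.0622]
sd (434, 203) [ 0.4768 -0.1882]
hub [ 0.52091532 -0.11223824  0.083     ] [ 0.52851471 -0.0999109   0.083     ]
scene hub/knob z range 271
knob surf mean [ 0.51758977 -0.14759797  0.10498451] [ 0.510907   -0.15937072  0.09000293] [ 0.52939789 -0.14060136  0.11569197]
tabtop [0.51738908 0.03716157 0.09528113] [0.50565161 0.02980949 0.09272465] [0.53033265 0.0436369  0.09820205] 126
side hub/knob z range 182
knob surf mean [ 0.52322448 -0.14457531  0.10433501] [ 0.51403754 -0.15606713  0.09006955] [ 0.53283011 -0.13856402  0.11518133]
tabtop [0.52053995 0.0396846  0.0960629 ] [0.50892929 0.03068094 0.09273626] [0.53309063 0.04615457 0.09891819] 86
```

```bash
cat >> h.py <<'E'
from scipy.spatial.transform import Rotation as Ro
def plan(target,yaw,n,hand,p0=None,R0=None):
    """n rows from pose (default measured) to TCP target, tool down, tool-x yaw deg"""
    s=observe(); p=np.array(s["position"]) if p0 is None else np.array(p0); R=np.array(s["tool_rot"]) if R0 is None else R0
    c,sn=np.cos(np.radians(yaw)),np.sin(np.radians(yaw))
    RT=np.array([[c,sn,0],[sn,-c,0],[0,0,-1.]])
    rv=Ro.from_matrix(R.T@RT).as_rotvec(degrees=True); st=Ro.from_rotvec(rv/n,degrees=True).as_matrix()
    for i in range(n):
        d=(np.array(target)-p)/(n-i); l=R.T@d/.05; 
        print(f"{hand},"+",".join(f"{x:.2f}" for x in list(l)+list(rv/n/8))+",")
        p=p+R@(np.round(l,2)*.05); R=R@st
E
python3 - <<'E'
from h import *
w=get_image("wrist"); s=observe(); R,t,K=cam(w); c=-R.T@t
print('cam in tool',np.array(s["tool_rot"]).T@(c-s["position"]),'axis z in tool',np.array(s["tool_rot"]).T@R.T[:,2])
plan([.519,.038,.19],93.75,13,85)
E
```

```text
cam in tool [ 0.06820785 -0.00117866 -0.17332188] axis z in tool [-2.65854221e-01  5.76791459e-04  9.64013071e-01]
85,-0.72,-0.50,0.02,-0.00,0.00,0.63,
85,-0.76,-0.44,0.02,-0.00,0.00,0.63,
85,-0.80,-0.37,0.02,-0.00,0.00,0.63,
85,-0.83,-0.30,0.02,-0.00,0.00,0.63,
85,-0.85,-0.22,0.01,-0.00,0.00,0.63,
85,-0.87,-0.15,0.02,-0.00,0.00,0.63,
85,-0.88,-0.07,0.01,-0.00,0.00,0.63,
85,-0.88,0.00,0.02,-0.00,0.00,0.63,
85,-0.88,0.08,0.01,-0.00,0.00,0.63,
85,-0.87,0.16,0.02,-0.00,0.00,0.63,
85,-0.85,0.23,0.01,-0.00,0.00,0.63,
85,-0.83,0.30,0.02,-0.00,0.00,0.63,
85,-0.79,0.38,0.01,-0.00,0.00,0.63,
```

```bash
python3 -m pendant '[85,-0.72,-0.50,0.02,0,0,0.63, 85,-0.76,-0.44,0.02,0,0,0.63, 85,-0.80,-0.37,0.02,0,0,0.63, 85,-0.83,-0.30,0.02,0,0,0.63, 85,-0.85,-0.22,0.01,0,0,0.63, 85,-0.87,-0.15,0.02,0,0,0.63, 85,-0.88,-0.07,0.01,0,0,0.63, 85,-0.88,0,0.02,0,0,0.63, 85,-0.88,0.08,0.01,0,0,0.63, 85,-0.87,0.16,0.02,0,0,0.63, 85,-0.85,0.23,0.01,0,0,0.63, 85,-0.83,0.30,0.02,0,0,0.63]' 20
python3 -m pendant '[85,-0.79,0.38,0.01,0,0,0.63,85,0,0,0,0,0,0,85,0,0,0,0,0,0]'
python3 - <<'E'
from h import *
s=observe();print(s['position'],s['ft_force'],s['tool_rot'])
w=get_image("wrist"); crop(w,0,0,560,420,1.4,"w1.png")
for p in [(.519,.038,.096),(.53,-.122,.06)]: print(proj(w,p))
a=get_image("scene"); crop(a,0,0,560,420,1.4,"s1.png")
E
```

```text
time_s: 1.6
position: [0.4935, 0.0716, 0.1909]
tool_rot: [[-0.141, 0.99, 0.0], [0.99, 0.141, 0.0], [-0.0, 0.0, -1.0]]
ft_force: [0.7, 0.5, 0.1]
grip_width: 0.0848
time_s: 1.9
position: [0.5173, 0.0365, 0.1899]
tool_rot: [[-0.056, 0.998, -0.001], [0.998, 0.056, 0.0], [0.0, -0.001, -1.0]]
ft_force: [-0.6, -0.3, 0.5]
grip_width: 0.0849
[0.51728643 0.03650115 0.1898777 ] [-0.60280123 -0.29954012  0.50959041] [[-5.63408741e-02  9.98411289e-01 -7.76648623e-04]
 [ 9.98411519e-01  5.63411495e-02  3.37304497e-04]
 [ 3.80525894e-04 -7.56410901e-04 -9.99999642e-01]]
[284.13761579 201.90559573]
[285.08377938 337.41160483]
```

View pics/w1.png

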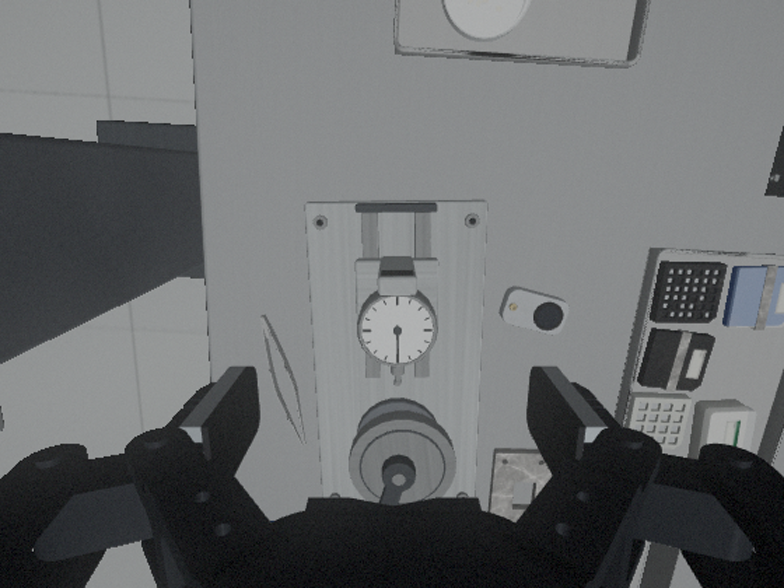

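View pics/s1.png

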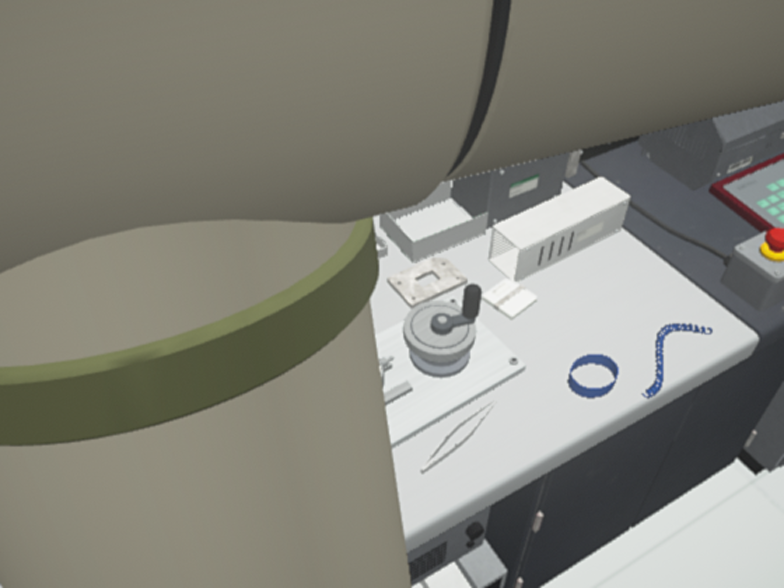

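The wrist view is clear. The tab top is at about (397,285), the dial at (397,330) with the hand pointing at the spindle, and the hub at (398,479), all in the 1.4x image.

```bash
python3 - <<'E'
from h import *
w=get_image("wrist")
g=lambda x,y,z:plane(w,x/1.4,y/1.4,z).round(4)
print('tab',g(397.5,285,.096),'dial c',g(397,331,.062),'screws',g(320,222,.012),g(472,220,.012),'hub',g(398,478,.078),g(398,478,.084))
print('tip',g(397,383,.052))
W=cloud(w); print('hub z',W[int(479/1.4),int(398/1.4)],'dial',W[240,284],'ringtop',W[int(465/1.4),int(430/1.4)])
# tab top & ring
m=abs(W[...,2]-.096)<.003; m[:, :200]=0; m[:,350:]=0; m[230:]=0
print('tabtop',np.nanmean(W[m],0),m.sum(),np.nanmin(W[m],0),np.nanmax(W[m],0))
m=(abs(W[...,2]-.060)<.003)&(W[...,1]<-.06)
P=W[m];print('ring',len(P),P.min(0),P.max(0))
crop(w,220,160,350,370,3,"w1z.png")
E
```

```text
tab [0.5184 0.0377 0.096 ] dial c [ 0.521  -0.0041  0.062 ] screws [0.4579 0.0632 0.012 ] [0.5745 0.0716 0.012 ] hub [ 0.5283 -0.1125  0.078 ] [ 0.5279 -0.1079  0.084 ]
tip [ 0.5239 -0.0491  0.052 ]
hub z [ 0.52834061 -0.11706744  0.0728857 ] dial [ 0.52159845 -0.00735153  0.06318476] ringtop [ 0.55315749 -0.1127552   0.06002667]
tabtop [0.51832544 0.03651414 0.09565422] 391 [0.50641404 0.02895897 0.09303953] [0.52993713 0.0426637  0.0977135 ]
ring 3128 [ 0.49021269 -0.15131526  0.05701678] [ 0.5734355  -0.07537645  0.06294393]
```

View pics/w1z.png

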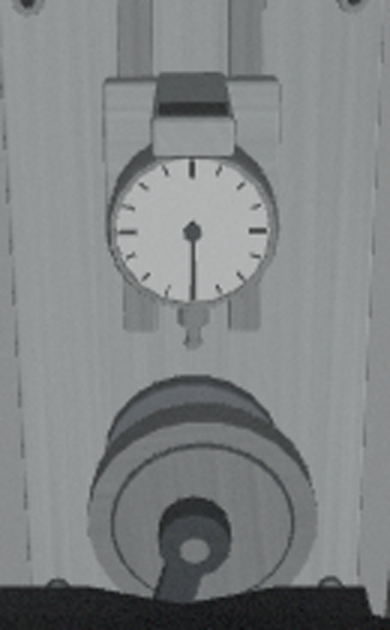

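```bash
python3 -m pendant '[85,0.01,0.02,0.6,0,0,-0.06, 85,0,0,0.6,0,0,0, 85,0,0,0.6,0,0,0, 85,0,0,0.62,0,0,0, 85,0,0,0,0,0,0]' 20
python3 -m pendant '[20,0,0,0,0,0,0,20,0,0,0,0,0,0,20,0,0,0,0,0,0,20,0,0,0,0,0,0,20,0,0,0,0,0,0,20,0,0,0,0,0,0]' 20
python3 - <<'E'
from h import *
w=get_image("wrist"); crop(w,100,0,460,420,1.4,"w2.png")
E
```

```text
time_s: 2.55
position: [0.5157, 0.0389, 0.0665]
tool_rot: [[-0.068, 0.998, -0.007], [0.998, 0.068, 0.001], [0.002, -0.007, -1.0]]
ft_force: [-0.9, -0.4, 0.4]
grip_width: 0.0852
time_s: 3.15
position: [0.5183, 0.0376, 0.0695]
tool_rot: [[-0.066, 0.998, 0.0], [0.998, 0.066, -0.0], [-0.0, 0.0, -1.0]]
ft_force: [1.1, -0.3, -0.3]
grip_width: 0.0199
```

View pics/w2.png

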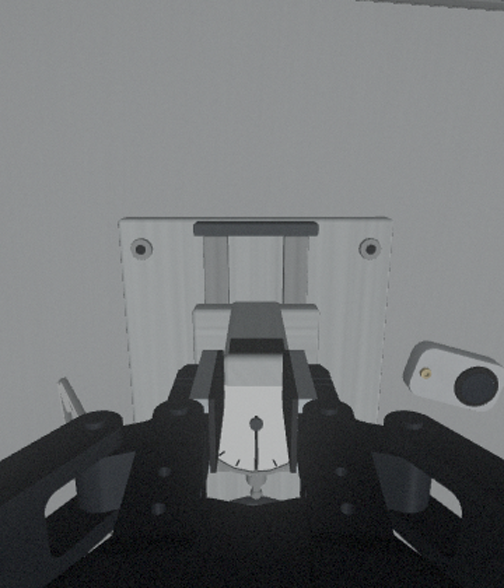

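```bash
python3 - <<'E'
from h import *
w=get_image("wrist"); W=cloud(w)
v=lambda x,y:W[int(y/1.4),100+int(x/1.4)].round(4)
for p in [(254,345),(254,360),(254,375),(254,383),(210,365),(300,365),(225,420),(285,420),(254,400),(254,330),(235,370),(275,370)]: print(p,v(*p))
b=get_image("side"); crop(b,230,120,390,305,3.2,"side2.png"); print(observe()['grip_width'])
E
```

```text
(254, 345) [0.517  0.0423 0.0858]
(254, 360) [0.5171 0.0405 0.0958]
(254, 375) [0.5174 0.0359 0.0973]
(254, 383) [0.5177 0.0323 0.0964]
(210, 365) [0.5035 0.047  0.116 ]
(300, 365) [0.5306 0.0487 0.1157]
(225, 420) [ 0.5069 -0.005   0.0602]
(285, 420) [0.5276 0.0291 0.1152]
(254, 400) [0.5194 0.0066 0.0606]
(254, 330) [0.5171 0.0417 0.067 ]
(235, 370) [0.5105 0.0365 0.0962]
(275, 370) [0.5247 0.0373 0.0957]
0.01957476339511208
```

View pics/side2.png

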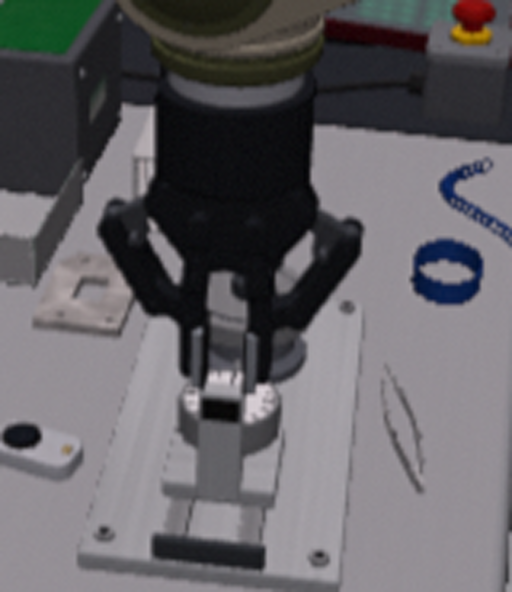

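```bash
python3 - <<'E'
from h import *
b=get_image("side"); W=cloud(b)
for P in [(.5063,.049,.0695),(.5303,.049,.0695),(.5063,.0486,.116),(.518,.037,.096)]:
    p=proj(b,P); print(P,(p-[230,120])*3.2)
for p in [(195,340),(195,365),(195,374),(250,340),(250,365),(262,370),(222,390),(187,370),(222,410)]:
    print(p,W[120+int(p[1]/3.2),230+int(p[0]/3.2)].round(4))
E
```

```text
(0.5063, 0.049, 0.0695) [242.13574522 445.11897462]
(0.5303, 0.049, 0.0695) [197.40575718 438.58605206]
(0.5063, 0.0486, 0.116) [245.35656534 372.1898449 ]
(0.518, 0.037, 0.096) [226.00545277 387.99952439]
(195, 340) [0.5341 0.0503 0.133 ]
(195, 365) [0.5342 0.048  0.1157]
(195, 374) [0.534  0.0488 0.1122]
(250, 340) [0.505  0.0478 0.136 ]
(250, 365) [0.5047 0.0462 0.1192]
(262, 370) [0.5    0.0434 0.1161]
(222, 390) [0.5204 0.0392 0.0977]
(187, 370) [0.5381 0.0456 0.1114]
(222, 410) [0.5195 0.0421 0.0854]
```

```bash
python3 - <<'E'
from h import *
s=observe(); R=np.array(s["tool_rot"]); p=s["position"]; print(s['time_s'],p,s['grip_width'],s['ft_force'],s['q'])
for n in("side","wrist"):
    im=get_image(n); W=cloud(im); T=(W-p)@R
    dark=im["frame"].max(-1)<75
    m=dark&(abs(T[...,0])<.03)&(abs(T[...,1])<.06)&(T[...,2]<.0)&(T[...,2]>-.1)
    print(n,m.sum(),np.nanmin(T[m],0),np.nanmax(T[m],0))
    for y0 in np.arange(-.06,.06,.01):
        k=m&(T[...,1]>=y0)&(T[...,1]<y0+.01)
        if k.sum(): print(round(y0,3),k.sum(),T[k][:,2].max().round(4),T[k][:,2].min().round(4))
w=get_image("wrist"); crop(w,200,200,360,420,3,"w3.png")
E
```

```text
3.35 [0.51821193 0.03758234 0.06924095] 0.02002170029266884 [-0.67545566  0.05266206  0.27191334] [-8.92135027e+00  2.67372911e+01  9.05648354e+01 -1.96713304e-03
  6.26986023e+01 -1.26920157e+01]
side 910 [-0.01141535 -0.05075555 -0.09993889] [ 0.01871435  0.05289214 -0.00911731]
-0.06 1 -0.0999 -0.0999
-0.05 39 -0.0823 -0.099
-0.04 84 -0.0769 -0.0991
-0.03 115 -0.0411 -0.0995
-0.02 143 -0.0344 -0.0999
-0.01 48 -0.0114 -0.0983
0.0 41 -0.0091 -0.0251
0.01 161 -0.0111 -0.0994
0.02 111 -0.038 -0.0989
0.03 108 -0.075 -0.0996
0.04 55 -0.0793 -0.0999
0.05 4 -0.0964 -0.0998
wrist 17985 [-0.01349604 -0.05452434 -0.09999836] [ 0.01722198  0.05289708 -0.00813091]
-0.06 120 -0.0933 -0.1
-0.05 1913 -0.0768 -0.1
-0.04 3628 -0.0731 -0.1
-0.03 1092 -0.0363 -0.1
-0.02 2004 -0.0081 -0.1
-0.01 206 -0.0095 -0.0248
0.0 907 -0.0098 -0.1
0.01 1730 -0.01 -0.1
0.02 1221 -0.0376 -0.1
0.03 3846 -0.0736 -0.1
0.04 1295 -0.0787 -0.1
0.05 23 -0.0955 -0.1
```

View pics/w3.png

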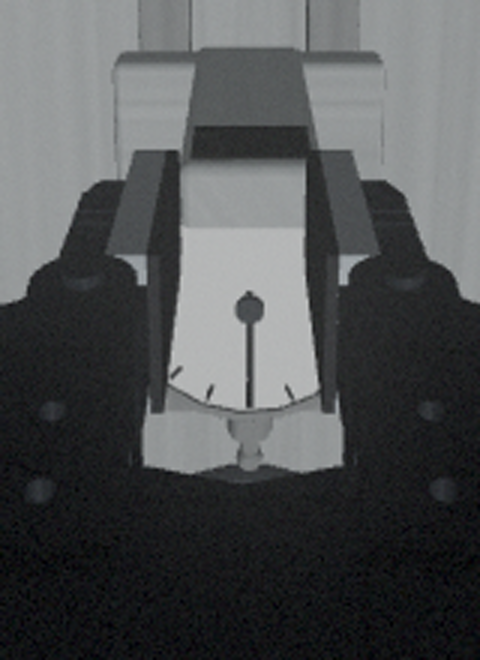

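```bash
python3 - <<'E'
from h import *
s=observe(); R=np.array(s["tool_rot"]); p=s["position"]
w=get_image("wrist"); W=cloud(w); T=(W-p)@R*1000
for (x,ys) in [(150,(140,148,155,165,180,200,230,250)),(170,(140,152,160,175,200,240)),(330,(155,175,200,230,250)),(163,(300,350,400))]:
    for y in ys: print((x,y),T[200+y//3,200+x//3].round(1),w["frame"][200+y//3,200+x//3])
E
```

```text
(150, 140) [-15.9 -22.3  36.1] [150 153 155]
(150, 148) [-18.2 -22.3  36.3] [146 150 151]
(150, 155) [ 10.2 -15.1 -36.1] [76 77 79]
(150, 165) [ 10.6 -14.5 -41.8] [79 80 81]
(150, 180) [ 10.1 -14.2 -45.9] [77 80 81]
(150, 200) [ 10.3 -13.6 -52.4] [78 78 80]
(150, 230) [  9.8 -12.9 -60.3] [56 55 60]
(150, 250) [ 10.2 -12.3 -66.5] [38 40 44]
(170, 140) [-15.8 -18.1  35.9] [148 153 152]
(170, 152) [ 10.5 -12.4 -35.8] [42 45 48]
(170, 160) [ 10.1 -12.2 -38.3] [47 50 50]
(170, 175) [ 10.7 -11.7 -45.1] [45 46 45]
(170, 200) [ 10.4 -11.1 -52.4] [45 48 45]
(170, 240) [  4.9 -11.1 -54.1] [47 49 49]
(330, 155) [ 10.1  12.2 -35.9] [71 73 73]
(330, 175) [ 10.4  11.5 -44.4] [77 81 83]
(330, 200) [  9.9  10.9 -51.4] [77 81 81]
(330, 230) [ 10.2  10.  -61. ] [44 45 42]
(330, 250) [ 10.1   9.6 -66.4] [47 46 48]
(163, 300) [  1.8 -11.2 -64.1] [44 44 45]
(163, 350) [ -3.9 -11.2 -65.9] [42 43 43]
(163, 400) [ -9.7 -11.1 -68.1] [58 58 56]
```

The fingers are not on the tab. Both cameras show the pad tips about 36 mm behind the reported TCP, at z of about 0.108, so they closed to 20 mm in the air above it. I'll open, go lower and check again.

```bash
python3 -m pendant '[60,0,0,0,0,0,0,60,0,0,0,0,0,0,60,0,0,0,0,0,0,60,0,0,0,0,0,0,60,0,0,0.2,0,0,0,60,0,0,0.2,0,0,0,60,0,0,0.2,0,0,0,60,0,0,0.06,0,0,0,60,0,0,0,0,0,0]' 20
python3 - <<'E'
from h import *
w=get_image("wrist"); crop(w,100,100,460,420,1.6,"w4.png")
b=get_image("side"); crop(b,230,120,390,305,3.2,"side4.png")
E
```

```text
time_s: 4.45
position: [0.5179, 0.0377, 0.0354]
tool_rot: [[-0.066, 0.998, -0.001], [0.998, 0.066, 0.0], [0.0, -0.001, -1.0]]
ft_force: [0.1, -0.6, 0.4]
grip_width: 0.0602
```

View pics/w4.png

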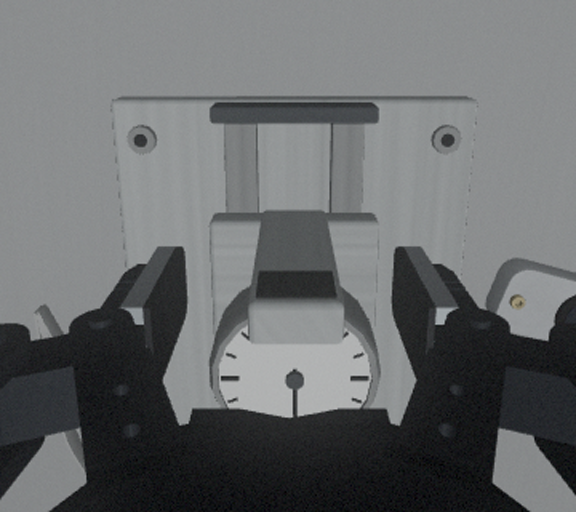

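View pics/side4.png

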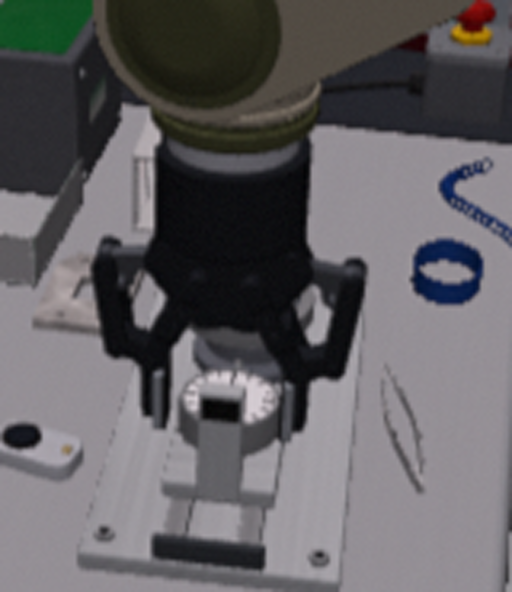

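```bash
python3 -m pendant '[18,0,0,0,0,0,0,18,0,0,0,0,0,0,18,0,0,0,0,0,0,18,0,0,0,0,0,0,18,0,0,0,0,0,0]' 20
python3 - <<'E'
from h import *
w=get_image("wrist"); crop(w,100,100,460,420,1.6,"w5.png")
s=observe();print(s['wrist_torque'],s['ft_force'])
b=get_image("side"); crop(b,230,120,390,305,3.2,"side5.png")
E
```

```text
time_s: 5.05
position: [0.5197, 0.0376, 0.0368]
tool_rot: [[-0.066, 0.998, 0.004], [0.998, 0.066, 0.0], [-0.0, 0.004, -1.0]]
ft_force: [5.8, 1.4, -0.4]
grip_width: 0.0236
[ 0.22333385 -0.45666354  0.06865912] [ 5.42059106  1.67417561 -0.04508615]
```

View pics/w5.png

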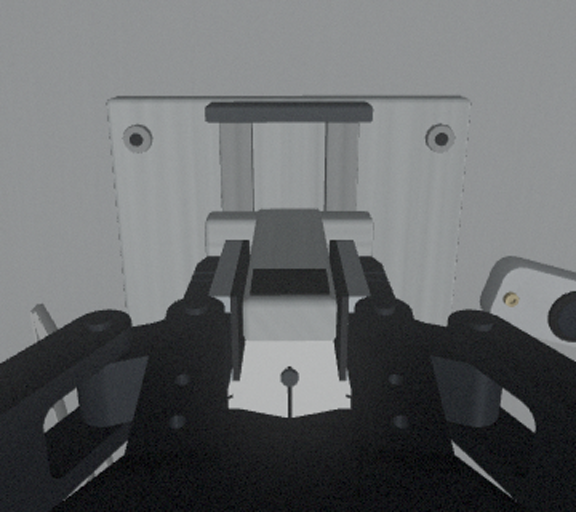

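View pics/side5.png

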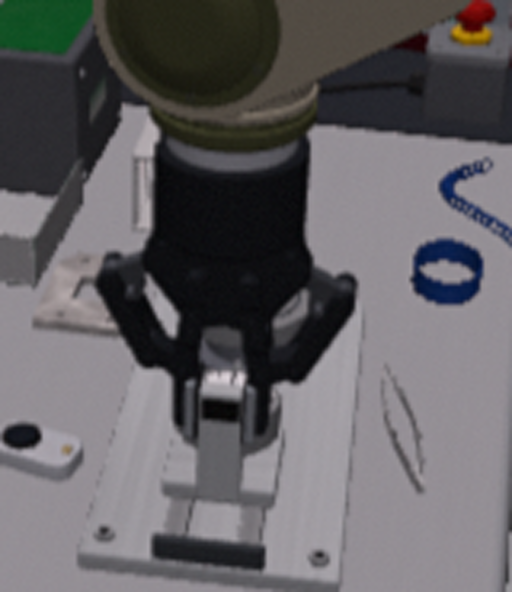

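Now the tab is gripped, with the width stopped at 23.6 mm. I'll take out the small sideways load and slide.

```bash
python3 -m pendant '[18,0,0.03,0,0,0,0, 18,-0.1,0,0,0,0,0, 18,-0.1,0,0,0,0,0, 18,-0.1,0,0,0,0,0, 18,-0.1,0,0,0,0,0, 18,-0.1,0,0,0,0,0, 18,0,0,0,0,0,0, 18,0,0,0,0,0,0]' 20
python3 - <<'E'
from h import *
w=get_image("wrist"); crop(w,200,200,360,420,2.7,"w6.png")
b=get_image("side"); crop(b,230,120,390,305,3.2,"side6.png")
E
```

```text
time_s: 5.95
position: [0.5213, 0.0126, 0.0367]
tool_rot: [[-0.066, 0.998, 0.0], [0.998, 0.066, -0.0], [-0.0, 0.0, -1.0]]
ft_force: [-1.3, -0.5, 4.8]
grip_width: 0.0237
```

View pics/w6.png

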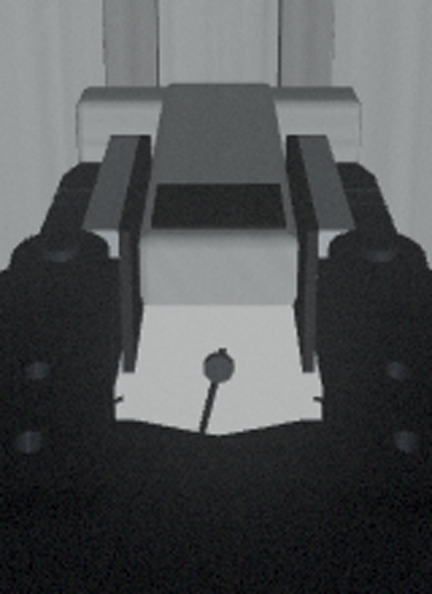

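View pics/side6.png

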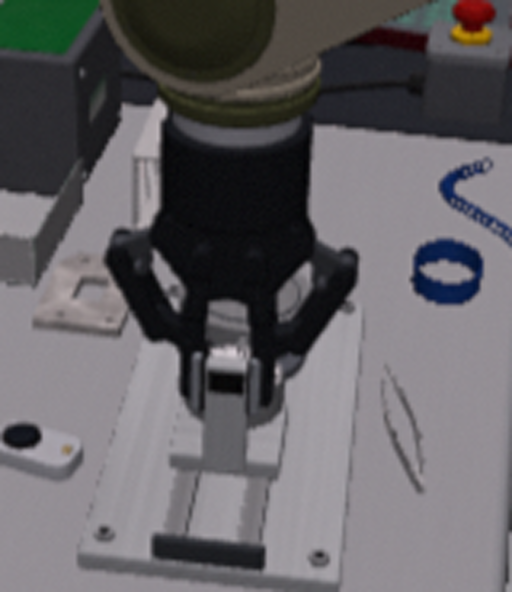

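```bash
python3 -m pendant '[18,-0.05,0,0,0,0,0, 18,-0.05,0,0,0,0,0, 18,-0.04,0,0,0,0,0, 18,0,0,0,0,0,0, 18,0,0,0,0,0,0]' 20
python3 - <<'E'
from h import *
w=get_image("wrist"); crop(w,200,200,360,420,2.7,"w7.png")
E
```

```text
time_s: 6.55
position: [0.5217, 0.0061, 0.0368]
tool_rot: [[-0.066, 0.998, 0.0], [0.998, 0.066, 0.0], [0.0, 0.0, -1.0]]
ft_force: [-1.1, 1.6, 5.2]
grip_width: 0.0239
```

View pics/w7.png

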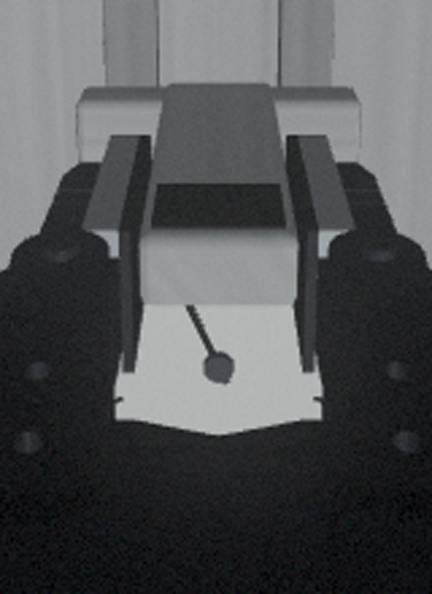

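```bash
python3 - <<'E'
from h import *
w=get_image("wrist")
g=lambda x,y:plane(w,200+x/2.7,200+y/2.7,.062)
yd=np.array([-.065,.998]);xd=np.array([.998,.065])
d=(g(188,306)-g(218,367))[:2]; print(np.degrees(np.arctan2(d@xd,d@yd)))
E
python3 -m pendant '[18,-0.02,0,0,0,0,0, 18,0,0,0,0,0,0, 18,0,0,0,0,0,0]' 20
python3 - <<'E'
from h import *
w=get_image("wrist"); crop(w,240,280,320,380,6,"w8.png")
E
```

```text
-23.07525704933904
time_s: 6.95
position: [0.5218, 0.0053, 0.0367]
tool_rot: [[-0.066, 0.998, 0.0], [0.998, 0.066, 0.001], [0.001, 0.0, -1.0]]
ft_force: [-1.6, 3.6, 6.0]
grip_width: 0.0235
```

View pics/w8.png

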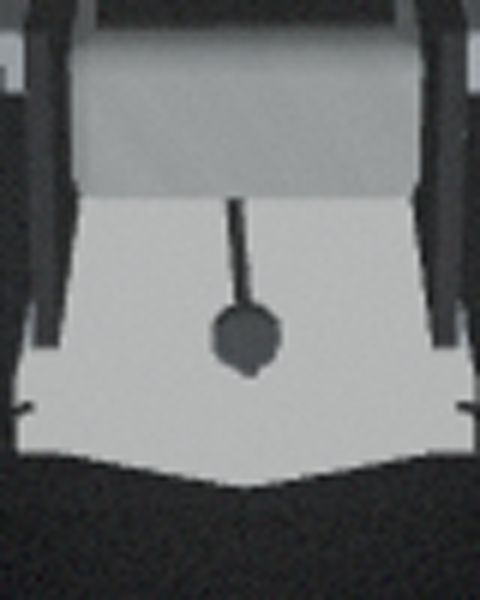

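```bash
python3 -m pendant '[18,-0.005,0,0,0,0,0, 18,0,0,0,0,0,0]' 20
python3 -m pendant '[60,0,0,0,0,0,0, 60,0,0,0,0,0,0, 60,0,0,0,0,0,0,60,0,0,0,0,0,0]' 20
python3 - <<'E'
from h import *
w=get_image("wrist"); crop(w,200,260,360,400,5,"w9.png")
E
```

```text
time_s: 7.2
position: [0.5218, 0.0051, 0.0368]
tool_rot: [[-0.066, 0.998, 0.0], [0.998, 0.066, 0.001], [0.001, 0.0, -1.0]]
ft_force: [-0.1, 4.1, 5.7]
grip_width: 0.0235
time_s: 7.6
position: [0.5219, 0.0044, 0.0361]
tool_rot: [[-0.066, 0.998, -0.0], [0.998, 0.066, -0.0], [-0.0, -0.0, -1.0]]
ft_force: [-0.7, 0.4, 0.1]
grip_width: 0.0604
```

View pics/w9.png

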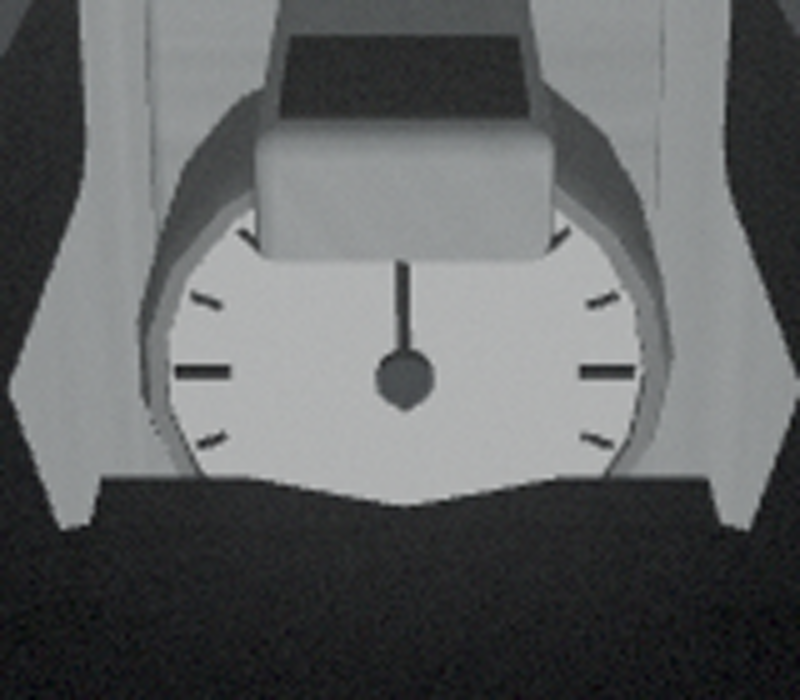

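The hand is at half a turn. In the wrist picture it points straight at the tab, from the pivot at (405,378) up to (402,262). I'll lift off, move towards the knob and look.

```bash
python3 -m pendant '[60,0,0,-0.6,0,0,0, 60,0,0,-0.9,0,0,0, 60,0,0,-0.96,0,0,0, 60,-0.8,0,0,0,0,0, 60,-0.8,0,0,0,0,0, 60,0,0,0,0,0,0, 60,0,0,0,0,0,0]' 20
python3 - <<'E'
from h import *
w=get_image("wrist"); crop(w,100,60,460,420,1.6,"w10.png")
s=observe();print(s['position'])
W=cloud(w)
m=(W[...,2]>.09)&(W[...,2]<.118)&(abs(W[...,0]-.525)<.06)&(W[...,1]<-.06)
P=W[m];print(P.mean(0),P.min(0),P.max(0),m.sum()); t=P[P[:,2]>.109]; print('top',t.mean(0),t.min(0),t.max(0),len(t))
v,u=np.where(m); print(u.min(),u.max(),v.min(),v.max())
E
```

```text
time_s: 8.35
position: [0.527, -0.0758, 0.159]
tool_rot: [[-0.064, 0.998, -0.001], [0.998, 0.064, 0.0], [0.0, -0.001, -1.0]]
ft_force: [-0.7, 0.5, 0.1]
grip_width: 0.0601
[ 0.5269298  -0.07506262  0.15900628]
[ 0.52152238 -0.14727025  0.1072062 ] [ 0.51178584 -0.16011646  0.09023076] [ 0.53118021 -0.14105281  0.1145814 ] 715
top [ 0.52154586 -0.14961797  0.11217645] [ 0.51222756 -0.16011646  0.10900607] [ 0.53100549 -0.1411883   0.1145814 ] 414
257 281 288 321
```

View pics/w10.png

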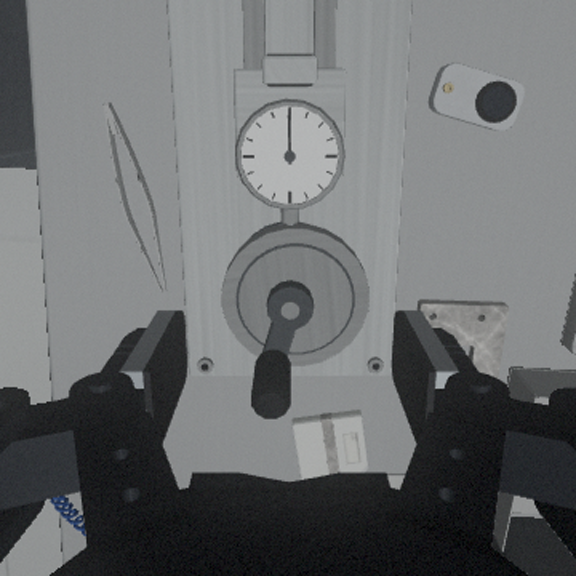

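```bash
python3 - <<'E'
from h import *
w=get_image("wrist"); W=cloud(w)
g=lambda x,y,z:plane(w,100+x/1.6,60+y/1.6,z)[:2].round(4)
print('screws',g(205,366,.012),g(376,366,.012))
print('hub depth',W[60+int(310/1.6),100+int(290/1.6)],[ (z,g(290,310,z)) for z in (.07,.075,.08)])
print('knob top',g(270.5,404,.113),'dial',g(290,156,.062))
E
```

```text
screws [ 0.4755 -0.1884] [ 0.5926 -0.1806]
hub depth [ 0.52887152 -0.11691907  0.0730466 ] [(0.07, array([ 0.5292, -0.1189])), (0.075, array([ 0.5291, -0.1168])), (0.08, array([ 0.5289, -0.1147]))]
knob top [ 0.5218 -0.1499] dial [ 0.5237 -0.0367]
```

```bash
python3 -m pendant '[60,-0.74,-0.1,0,0,0,0, 60,-0.74,-0.1,0,0,0,0, 60,0,0,0.3,0,0,0, 60,0,0,0.5,0,0,0, 60,0,0,0.5,0,0,0, 60,0,0,0.5,0,0,0, 60,0,0,0.44,0,0,0, 60,0,0,0,0,0,0, 60,0,0,0,0,0,0]' 20
python3 - <<'E'
from h import *
w=get_image("wrist"); crop(w,100,60,460,420,1.6,"w11.png")
s=observe();print(s['position'],s['ft_force'])
g=lambda x,y,z:plane(w,100+x/1.6,60+y/1.6,z)[:2].round(4)
W=cloud(w); T=(W-s['position'])@s['tool_rot']*1000
m=(W[...,2]>.107)&(abs(T[...,0])<16)&(abs(T[...,1])<16)&(W[...,2]<.117)
P=T[m]; print('knob in tool',P.mean(0),P.min(0),P.max(0))
E
```

```text
time_s: 9.35
position: [0.5224, -0.1492, 0.0477]
tool_rot: [[-0.067, 0.998, 0.0], [0.998, 0.067, 0.0], [0.0, 0.0, -1.0]]
ft_force: [0.7, -0.0, 0.9]
grip_width: 0.0601
[ 0.52269848 -0.14950079  0.04830518] [1.16139833 0.77105732 0.2654461 ]
knob in tool [  0.35819007  -1.24152267 -63.53815609] [-11.14454626 -10.66506214 -66.53353289] [  8.4003773    8.26721471 -58.72559988]
```

View pics/w11.png

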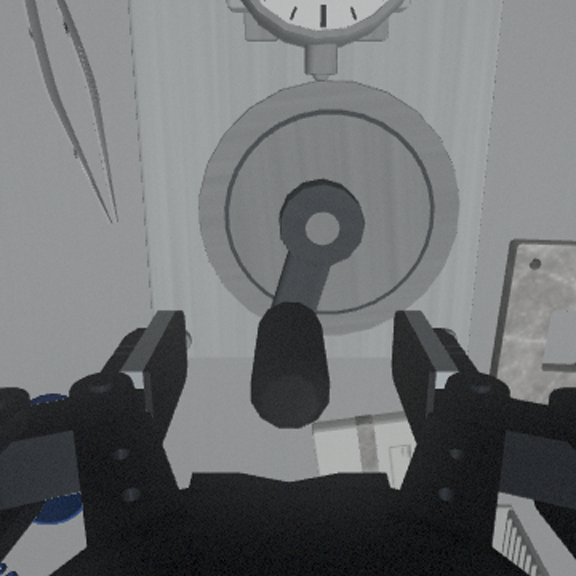

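```bash
python3 -m pendant '[40,-0.02,-0.024,0,0,0,0, 14,0,0,0,0,0,0, 14,0,0,0,0,0,0, 14,0,0,0,0,0,0, 14,0,0,0,0,0,0, 14,0,0,0,0,0,0, 14,0,0,0,0,0,0]' 20
python3 - <<'E'
from h import *
w=get_image("wrist"); crop(w,60,0,500,420,1.4,"w12.png")
s=observe();print(s['position'],s['ft_force'],s['wrist_torque'])
E
```

```text
time_s: 10.1
position: [0.5214, -0.1512, 0.0479]
tool_rot: [[-0.066, 0.998, 0.001], [0.998, 0.066, -0.001], [-0.001, 0.001, -1.0]]
ft_force: [0.1, 0.6, 6.3]
grip_width: 0.0195
[ 0.52142797 -0.1511143   0.04787356] [0.93987467 0.75765919 5.48652941] [ 0.02105456 -0.13985557 -0.01570386]
```

View pics/w12.png

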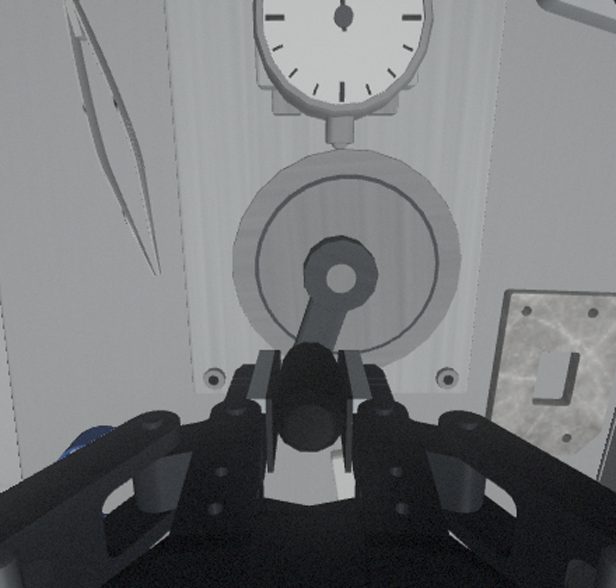

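```bash
cat >> h.py <<'E'
YD=np.array([-.0652,.9979]); XD=np.array([.9979,.0652])
def dial(im,c0=(.5237,-.0367),rs=np.arange(5,15,.5)):
    """hand reading deg: 0 = pointing -y_st, growing clockwise; refines centre on dark pivot"""
    G=im["frame"].astype(float).mean(-1); best=None
    def samp(P):
        p=np.array([proj(im,(q[0],q[1],.062)) for q in P]).astype(np.float32)
        return cv2.remap(G.astype(np.float32),p[:,0].reshape(-1,1),p[:,1].reshape(-1,1),cv2.INTER_LINEAR,borderValue=200).ravel()
    c=np.array(c0)
    gx=np.arange(-5,5.1,.5); grid=np.array([c+(a*XD+b*YD)*1e-3 for a in gx for b in gx]); v=samp(grid)
    k=v<v.min()+45; k&=v<120
    ab=np.array([(a,b) for a in gx for b in gx])
    # pivot blob: opening removes the hand
    M=cv2.morphologyEx(k.reshape(len(gx),-1).astype(np.uint8),cv2.MORPH_OPEN,np.ones((4,4),np.uint8)).ravel().astype(bool)
    if M.sum()>5: c=c+(ab[M].mean(0)[0]*XD+ab[M].mean(0)[1]*YD)*1e-3
    A=np.arange(0,360,1.0); prof=[]
    for a in A:
        d=-YD*np.cos(np.radians(a))-XD*np.sin(np.radians(a))   # clockwise from -y seen from above
        prof.append(np.mean(np.minimum(samp([c+r*1e-3*d for r in rs]),200)))
    prof=np.array(prof); i=prof.argmin(); 
    w=np.array([(i+j)%360 for j in range(-6,7)]); wt=np.maximum(np.median(prof)-prof[w],0)**2
    return (A[i]+(wt*np.arange(-6,7)).sum()/wt.sum())%360, prof[i],np.median(prof),c,M.sum()
def arc(cen,phis,hand=14):
    s=observe(); R=np.array(s["tool_rot"]); R=np.array([[YD[0],XD[0],0],[YD[1],XD[1],0],[0,0,-1]]); p=np.array(s["position"])[:2]
    for f in phis:
        t=np.array(cen)+.034*np.array([np.cos(np.radians(f)),np.sin(np.radians(f))]); l=R.T@np.append((t-p)/.05,0); l=l.round(3)
        print(f"{hand},{l[0]:.3f},{l[1]:.3f},0,0,0,0,"); p=p+(R@l*.05)[:2]
def stat(cen):
    s=observe(); d=np.array(s["position"])[:2]-cen; print('t',s['time_s'],'pos',s['position'].round(4),'F',s['ft_force'].round(2),'r',np.hypot(*d)*1000,'phi',np.degrees(np.arctan2(d[1],d[0])),'w',s['grip_width'])
E
python3 - <<'E'
from h import *
stat((.5289,-.1181)); w=get_image("wrist"); print(dial(w)); print(plane(w,60+341/1.4,278/1.4,.073))
arc((.5289,-.1181),[-91,-79,-67,-55,-43])
E
```

```text
t 10.15 pos [ 0.5214 -0.1511  0.0479] F [0.94 0.76 5.49] r 33.849297580129885 phi -102.75273335890208 w 0.018919395435603434
(np.float64(101.23411079717732), np.float32(191.08005), np.float32(192.14127), array([ 0.52379669, -0.03701581]), np.int64(112))
[ 0.52888641 -0.11848535  0.073     ]
14,-0.028,0.136,0,0,0,0,
14,0.003,0.142,0,0,0,0,
14,0.033,0.138,0,0,0,0,
14,0.060,0.129,0,0,0,0,
14,0.086,0.113,0,0,0,0,
```

```bash
python3 -m pendant '[14,-0.028,0.136,0,0,0,0, 14,0.003,0.142,0,0,0,0, 14,0.033,0.138,0,0,0,0, 14,0,0,0,0,0,0, 14,0,0,0,0,0,0]' 20
python3 - <<'E'
from h import *
stat((.5289,-.1181)); w=get_image("wrist"); print(dial(w)[:3]);crop(w,60,0,500,420,1.4,"w13.png")
print(plane(w,60+341/1.4,278/1.4,.073))
E
```

```text
time_s: 10.7
position: [0.5425, -0.1495, 0.0479]
tool_rot: [[-0.066, 0.998, 0.002], [0.998, 0.066, -0.001], [-0.001, 0.002, -1.0]]
ft_force: [2.1, -0.9, 5.2]
grip_width: 0.0194
t 10.7 pos [ 0.5425 -0.1495  0.0479] F [ 2.05 -0.95  5.25] r 34.24802046120308 phi -66.55385211046323 w 0.019404176036002523
(np.float64(221.4023771644969), np.float32(187.78831), np.float32(192.68625))
[ 0.54995426 -0.11687528  0.073     ]
```

View pics/w13.png

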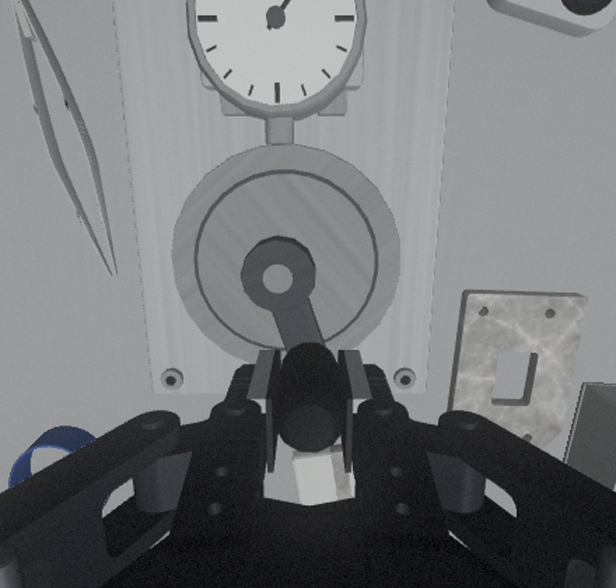

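```bash
cat > st.py <<'E'
from h import *
import sys
C=(.5289,-.1181)
stat(C); w=get_image("wrist"); print(dial(w)[:3])
n=sys.argv[1]
c=w["frame"][0:210,100:460,::-1]; cv2.imwrite(f"pics/{n}.png",cv2.resize(c,None,fx=1.6,fy=1.6,interpolation=cv2.INTER_CUBIC))
arc(C,[float(x) for x in sys.argv[2:]])
E
python3 st.py d1 -54 -42 -30 -18
```

```text
t 10.75 pos [ 0.5425 -0.1495  0.0479] F [ 1.91 -0.71  4.67] r 34.25542121245502 phi -66.64177788957245 w 0.019034631351057856
(np.float64(220.9569787090133), np.float32(187.55472), np.float32(192.69266))
14,0.070,0.133,0,0,0,0,
14,0.088,0.112,0,0,0,0,
14,0.109,0.091,0,0,0,0,
14,0.126,0.066,0,0,0,0,
```

```bash
python3 -m pendant '[14,0.07,0.133,0,0,0,0, 14,0.088,0.112,0,0,0,0, 14,0,0,0,0,0,0]' 20
python3 st.py d2
python3 -m pendant '[14,0.109,0.091,0,0,0,0, 14,0.126,0.066,0,0,0,0, 14,0,0,0,0,0,0]' 20
python3 st.py d3 -6 6 18 30
```

```text
time_s: 11.1
position: [0.5546, -0.1408, 0.048]
tool_rot: [[-0.066, 0.998, 0.003], [0.998, 0.066, -0.002], [-0.002, 0.003, -1.0]]
ft_force: [2.6, -1.4, 6.6]
grip_width: 0.0191
t 11.1 pos [ 0.5546 -0.1408  0.048 ] F [ 2.62 -1.41  6.6 ] r 34.308430391583876 phi -41.43336672734053 w 0.01909704953851297
(np.float64(242.08112426065708), np.float32(70.37271), np.float32(192.00308))
time_s: 11.45
position: [0.5617, -0.1281, 0.048]
tool_rot: [[-0.066, 0.998, 0.003], [0.998, 0.066, -0.001], [-0.001, 0.003, -1.0]]
ft_force: [3.7, -0.9, 5.5]
grip_width: 0.0192
t 11.45 pos [ 0.5617 -0.1281  0.048 ] F [ 3.65 -0.9   5.47] r 34.303924965899974 phi -17.012056924114678 w 0.019242732601252754
(np.float64(246.42968943764828), np.float32(69.26448), np.float32(190.251))
14,0.131,0.028,0,0,0,0,
14,0.141,0.010,0,0,0,0,
14,0.141,-0.021,0,0,0,0,
14,0.133,-0.049,0,0,0,0,
```

View pics/d3.png

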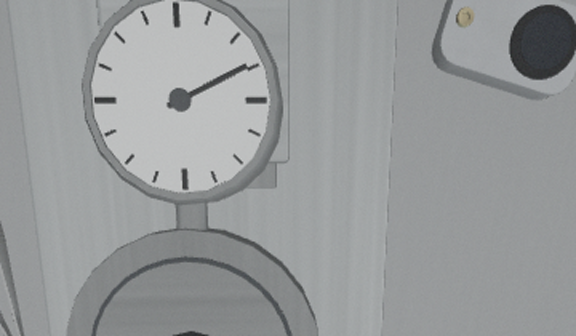

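```bash
sed -i 's/^C=.*/C=(.5294,-.1181)/' st.py; python3 st.py d4 -5 7 19 31
```

```text
t 11.5 pos [ 0.5617 -0.1283  0.048 ] F [ 5.   -0.76  5.43] r 33.87717017798213 phi -17.451323292633667 w 0.019619051804607112
(np.float64(244.00007465485928), np.float32(68.93957), np.float32(190.25986))
14,0.142,0.041,0,0,0,0,
14,0.142,0.007,0,0,0,0,
14,0.141,-0.023,0,0,0,0,
14,0.132,-0.051,0,0,0,0,
```

```bash
python3 -m pendant '[14,0.142,0.041,0,0,0,0, 14,0.142,0.007,0,0,0,0, 14,0,0,0,0,0,0]' 20
python3 st.py d5
python3 -m pendant '[14,0.141,-0.023,0,0,0,0, 14,0.132,-0.051,0,0,0,0, 14,0,0,0,0,0,0]' 20
python3 st.py d6 43 55 67 79
```

```text
time_s: 11.85
position: [0.5629, -0.1133, 0.048]
tool_rot: [[-0.066, 0.998, 0.003], [0.998, 0.066, -0.0], [-0.001, 0.003, -1.0]]
ft_force: [3.2, 1.0, 6.2]
grip_width: 0.0195
t 11.85 pos [ 0.5629 -0.1133  0.048 ] F [3.15 1.   6.21] r 33.88461897667396 phi 8.152501310509582 w 0.01951993893100262
(np.float64(231.0223247570893), np.float32(70.02963), np.float32(188.50763))
time_s: 12.2
position: [0.5578, -0.0996, 0.048]
tool_rot: [[-0.066, 0.998, 0.002], [0.998, 0.066, 0.0], [0.0, 0.002, -1.0]]
ft_force: [1.9, 1.9, 7.4]
grip_width: 0.0192
t 12.2 pos [ 0.5578 -0.0996  0.048 ] F [1.92 1.85 7.41] r 33.92595131410298 phi 33.10256346876391 w 0.01924816056902408
(np.float64(203.3868954677375), np.float32(70.036), np.float32(188.04501))
14,0.100,-0.066,0,0,0,0,
14,0.100,-0.101,0,0,0,0,
14,0.077,-0.119,0,0,0,0,
14,0.050,-0.133,0,0,0,0,
```

```bash
python3 -m pendant '[14,0.106,-0.066,0,0,0,0, 14,0.1,-0.101,0,0,0,0, 14,0,0,0,0,0,0]' 20
python3 st.py d7
python3 -m pendant '[14,0.077,-0.119,0,0,0,0, 14,0.05,-0.133,0,0,0,0, 14,0,0,0,0,0,0]' 20
sed -i 's/^C=.*/C=(.5294,-.1178)/' st.py
python3 st.py d8 91 103 115 127
```

```text
time_s: 12.55
position: [0.5483, -0.0899, 0.0479]
tool_rot: [[-0.066, 0.998, 0.001], [0.998, 0.066, 0.0], [0.0, 0.001, -1.0]]
ft_force: [1.1, 2.4, 6.7]
grip_width: 0.0193
t 12.55 pos [ 0.5483 -0.0899  0.0479] F [1.11 2.38 6.72] r 33.97507957599772 phi 56.24247345321368 w 0.019317117495575093
(np.float64(176.65157444195216), np.float32(72.086136), np.float32(187.95163))
time_s: 12.9
position: [0.5349, -0.0846, 0.0479]
tool_rot: [[-0.066, 0.998, 0.001], [0.998, 0.066, 0.0], [0.0, 0.001, -1.0]]
ft_force: [-0.9, 2.1, 8.1]
grip_width: 0.0194
t 12.9 pos [ 0.5349 -0.0846  0.0479] F [-0.9   2.14  8.14] r 33.66846515091599 phi 80.54859952994005 w 0.01939310486372143
(np.float64(150.12367210375268), np.float32(70.81086), np.float32(187.23598))
14,0.025,-0.123,0,0,0,0,
14,-0.008,-0.142,0,0,0,0,
14,-0.037,-0.137,0,0,0,0,
14,-0.065,-0.126,0,0,0,0,
```

View pics/d8.png

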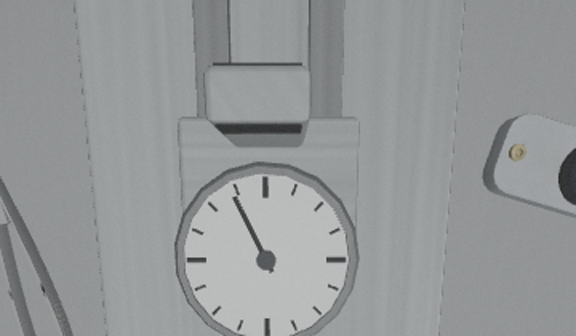

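```bash
python3 -m pendant '[14,0.025,-0.123,0,0,0,0, 14,-0.008,-0.142,0,0,0,0, 14,0,0,0,0,0,0]' 20
python3 st.py d9
python3 -m pendant '[14,-0.037,-0.137,0,0,0,0, 14,-0.065,-0.126,0,0,0,0, 14,0,0,0,0,0,0]' 20
python3 st.py d10 139 151 163 175
```

```text
time_s: 13.25
position: [0.5216, -0.0851, 0.0479]
tool_rot: [[-0.066, 0.998, 0.0], [0.998, 0.066, -0.0], [-0.0, 0.0, -1.0]]
ft_force: [-0.8, 0.6, 7.3]
grip_width: 0.0193
t 13.25 pos [ 0.5216 -0.0851  0.0479] F [-0.78  0.6   7.3 ] r 33.664113316346814 phi 103.39636772252558 w 0.019259445933432238
(np.float64(130.81382951043665), np.float32(74.59488), np.float32(186.09961))
time_s: 13.6
position: [0.5089, -0.0913, 0.0478]
tool_rot: [[-0.066, 0.998, 0.001], [0.998, 0.066, -0.0], [-0.0, 0.0, -1.0]]
ft_force: [-0.6, 0.2, 8.7]
grip_width: 0.0192
t 13.6 pos [ 0.5089 -0.0913  0.0478] F [-0.63  0.21  8.74] r 33.54160405458793 phi 127.70626211871517 w 0.019189934104549024
(np.float64(113.76062612390051), np.float32(73.77084), np.float32(186.12085))
14,-0.078,-0.110,0,0,0,0,
14,-0.111,-0.089,0,0,0,0,
14,-0.127,-0.064,0,0,0,0,
14,-0.138,-0.036,0,0,0,0,
```

```bash
python3 -m pendant '[14,-0.078,-0.11,-0.01,0,0,0, 14,-0.111,-0.089,-0.01,0,0,0, 14,0,0,0,0,0,0]' 20
python3 st.py d11
python3 -m pendant '[14,-0.127,-0.064,0,0,0,0, 14,-0.138,-0.036,0,0,0,0, 14,0,0,0,0,0,0]' 20
python3 st.py d12 187 199 211 223
```

```text
time_s: 13.95
position: [0.4995, -0.1019, 0.0481]
tool_rot: [[-0.065, 0.998, -0.0], [0.998, 0.065, -0.0], [-0.0, -0.0, -1.0]]
ft_force: [2.6, -1.9, 0.4]
grip_width: 0.0194
t 13.95 pos [ 0.4995 -0.1019  0.0481] F [ 2.56 -1.94  0.41] r 33.86869548603332 phi 152.0161630436744 w 0.0194280480408552
(np.float64(110.44538725389583), np.float32(73.10056), np.float32(186.62146))
time_s: 14.3
position: [0.4956, -0.1157, 0.0481]
tool_rot: [[-0.065, 0.998, -0.0], [0.998, 0.065, -0.0], [-0.0, -0.0, -1.0]]
ft_force: [2.0, -1.1, -1.5]
grip_width: 0.0192
t 14.3 pos [ 0.4956 -0.1157  0.0481] F [ 2.04 -1.14 -1.51] r 33.855148448135 phi 176.50621433459 w 0.01918105428036751
(np.float64(110.46208443967117), np.float32(74.01743), np.float32(188.15967))
14,-0.129,-0.009,0,0,0,0,
14,-0.140,0.023,0,0,0,0,
14,-0.133,0.052,0,0,0,0,
14,-0.118,0.078,0,0,0,0,
```

```bash
python3 -m pendant '[14,-0.129,-0.009,0,0,0,0, 14,-0.14,0.023,0,0,0,0, 14,0,0,0,0,0,0]' 20
python3 st.py d13
python3 -m pendant '[14,-0.133,0.052,0,0,0,0, 14,-0.118,0.078,0,0,0,0, 14,0,0,0,0,0,0]' 20
python3 st.py d14 235 247 259 271
```

```text
time_s: 14.65
position: [0.4975, -0.1291, 0.0481]
tool_rot: [[-0.065, 0.998, -0.0], [0.998, 0.065, -0.0], [-0.0, -0.0, -1.0]]
ft_force: [2.5, -0.2, -1.8]
grip_width: 0.019
t 14.65 pos [ 0.4975 -0.1291  0.0481] F [ 2.45 -0.21 -1.84] r 33.825889493622235 phi -160.51425489294957 w 0.018954885404987735
(np.float64(117.9808657182386), np.float32(74.258514), np.float32(189.875))
time_s: 15.0
position: [0.5051, -0.1412, 0.0481]
tool_rot: [[-0.065, 0.998, 0.0], [0.998, 0.065, -0.0], [-0.0, 0.0, -1.0]]
ft_force: [0.2, 0.3, -1.0]
grip_width: 0.0194
t 15.0 pos [ 0.5051 -0.1412  0.0481] F [ 0.24  0.27 -0.97] r 33.68973687622847 phi -136.0852593346795 w 0.01936477828026958
(np.float64(138.12365844151492), np.float32(72.46089), np.float32(190.46811))
14,-0.100,0.091,0,0,0,0,
14,-0.077,0.120,0,0,0,0,
14,-0.050,0.132,0,0,0,0,
14,-0.022,0.141,0,0,0,0,
```

```bash
cat > fit.py <<'E'
import numpy as np
D=np.array([[-102.7,180,.9,.7,.5214,-.1511],[-66.6,221,2.0,-.8,.5425,-.1495],[-41.4,242.1,2.6,-1.4,.5546,-.1408],[-17,245.2,4.3,-.8,.5617,-.1282],[8.15,231,3.15,1,.5629,-.1133],[33.1,203.4,1.9,1.9,.5578,-.0996],[56.2,176.7,1.1,2.4,.5483,-.0899],[80.5,150.1,-.9,2.1,.5349,-.0846],[103.4,130.8,-.8,.6,.5216,-.0851],[127.7,113.8,-.6,.2,.5089,-.0913],[152,110.4,2.6,-1.9,.4995,-.1019],[176.5,110.5,2,-1.1,.4956,-.1157],[199.5,118,2.5,-.2,.4975,-.1291],[223.9,138.1,.2,.3,.5051,-.1412]])
F=D[:,2:4]-[.3,.3]
K=D[:,4:6]+F*1e-3/6   # undisplaced knob positions
A=np.c_[2*K,np.ones(len(K))]; s=np.linalg.lstsq(A,(K**2).sum(1),rcond=None)[0]; c=s[:2]; print('axis',c,'r',np.sqrt(s[2]+c@c))
for corr in (0,1):
    ph=np.arctan2(K[:,1]-c[1],K[:,0]-c[0]) if corr else np.radians(D[:,0])
    y=D[:,1]/22.5+ corr*(F@[-.065,.998])/6
    B=np.c_[np.ones(len(y)),np.cos(ph),np.sin(ph)]; m,r,_,_=np.linalg.lstsq(B,y,rcond=None)
    print(m[0],np.hypot(m[1],m[2]),'peak phi',np.degrees(np.arctan2(m[2],m[1])),'res',(y-B@m).round(2))
E
python3 fit.py
```

```text
axis [ 0.52988572 -0.11806616] r 0.03400517669434526
7.599366133047168 3.0429809722437997 peak phi -23.758399402944885 res [-0.18 -0.01  0.26  0.28  0.08 -0.22 -0.28 -0.18  0.05  0.13  0.34  0.17
 -0.14 -0.3 ]
7.590749499559991 3.0724823082004824 peak phi -20.388196069501944 res [ 0.14 -0.05  0.02  0.01  0.07 -0.11 -0.07  0.05  0.04  0.09 -0.03  0.01
 -0.08 -0.08]
```

The fit corrected for force is good: radius 34.005 mm, amplitude 3.07 mm, residuals within about 0.1 mm. The high spot lies at a knob bearing of −20.4°. I'll carry on round to it.

```bash
sed -i 's/^C=.*/C=(.5299,-.1181)/' st.py; python3 st.py d15 -124.5 -113 -101.5 -90 -78.4 -66.8 -55.2 -43.6 -32 -20.4
```

```text
t 15.05 pos [ 0.505  -0.141   0.0482] F [-0.09 -0.7  -1.67] r 33.77374742043363 phi -137.41288560735876 w 0.01927799655142405
(np.float64(141.1240141962051), np.float32(73.61231), np.float32(190.47675))
14,-0.114,0.107,0,0,0,0,
14,-0.073,0.115,0,0,0,0,
14,-0.049,0.127,0,0,0,0,
14,-0.022,0.135,0,0,0,0,
14,0.005,0.137,0,0,0,0,
14,0.032,0.134,0,0,0,0,
14,0.059,0.124,0,0,0,0,
14,0.082,0.110,0,0,0,0,
14,0.103,0.091,0,0,0,0,
14,0.119,0.069,0,0,0,0,
```

```bash
python3 -m pendant '[14,-0.114,0.107,0,0,0,0, 14,-0.073,0.115,0,0,0,0, 14,-0.049,0.127,0,0,0,0, 14,-0.022,0.135,0,0,0,0, 14,0.005,0.137,0,0,0,0, 14,0.032,0.134,0,0,0,0, 14,0,0,0,0,0,0]' 20
python3 st.py d16
python3 -m pendant '[14,0.059,0.124,0,0,0,0, 14,0.082,0.11,0,0,0,0, 14,0.103,0.091,0,0,0,0, 14,0.119,0.069,0,0,0,0, 14,0,0,0,0,0,0, 14,0,0,0,0,0,0]' 20
python3 st.py d17 -20.4
```

```text
time_s: 15.8
position: [0.5442, -0.1486, 0.0482]
tool_rot: [[-0.066, 0.998, 0.001], [0.998, 0.066, -0.0], [-0.0, 0.001, -1.0]]
ft_force: [0.3, -1.1, -2.6]
grip_width: 0.0194
t 15.8 pos [ 0.5442 -0.1486  0.0482] F [ 0.31 -1.06 -2.56] r 33.73017079283737 phi -64.88271983757129 w 0.019409239189853395
(np.float64(223.87078166419346), np.float32(169.23833), np.float32(192.40044))
time_s: 16.45
position: [0.5618, -0.1288, 0.0482]
tool_rot: [[-0.066, 0.998, 0.0], [0.998, 0.066, 0.001], [0.001, 0.001, -1.0]]
ft_force: [2.9, 1.0, -2.7]
grip_width: 0.0195
t 16.45 pos [ 0.5618 -0.1288  0.0482] F [ 2.91  1.01 -2.74] r 33.64633658545426 phi -18.565751547028228 w 0.01952935076961327
(np.float64(237.1853245297546), np.float32(69.62845), np.float32(190.30151))
14,-0.019,0.000,0,0,0,0,
```

```bash
python3 -m pendant '[14,-0.025,0.007,0,0,0,0, 14,0,0,0,0,0,0, 14,0,0,0,0,0,0]' 20
python3 st.py d18
```

```text
time_s: 16.8
position: [0.5616, -0.1307, 0.0482]
tool_rot: [[-0.066, 0.998, -0.001], [0.998, 0.066, 0.0], [0.0, -0.001, -1.0]]
ft_force: [0.1, 2.1, -3.0]
grip_width: 0.0193
t 16.8 pos [ 0.5616 -0.1307  0.0482] F [ 0.06  2.1  -3.  ] r 34.13404965580817 phi -21.58675970713621 w 0.019271531115209538
(np.float64(235.05056509402408), np.float32(68.364655), np.float32(190.67853))
```

```bash
python3 -m pendant '[60,0,0,0,0,0,0, 60,0,0,0,0,0,0, 60,0,0,0,0,0,0, 60,0,0,0,0,0,0, 60,0,0,0,0,0,0]' 20
python3 st.py d19
python3 -m pendant '[60,0,0,-0.5,0,0,0, 60,0,0,-0.9,0,0,0, 60,0,0,-0.9,0,0,0, 60,0.6,-0.3,0,0,0,0, 60,0.6,-0.3,0,0,0,0, 60,0,0,0,0,0,0,60,0,0,0,0,0,0]' 20
python3 - <<'E'
from h import *
w=get_image("wrist"); crop(w,100,60,460,420,1.6,"w20.png"); print(dial(w)[:3])
W=cloud(w)
m=(W[...,2]>.109)&(W[...,2]<.118)&(abs(W[...,0]-.56)<.03)&(abs(W[...,1]+.13)<.03)
t=W[m]; print('knob top',t.mean(0),t.min(0),t.max(0),len(t))
E
```

```text
time_s: 17.35
position: [0.562, -0.1307, 0.0483]
tool_rot: [[-0.066, 0.998, 0.0], [0.998, 0.066, -0.0], [-0.0, 0.0, -1.0]]
ft_force: [0.1, -1.1, -0.1]
grip_width: 0.0601
t 17.35 pos [ 0.562  -0.1307  0.0483] F [ 0.14 -1.13 -0.1 ] r 34.53987004607492 phi -21.4559280147032 w 0.06008085525518514
(np.float64(241.2694480618446), np.float32(66.17921), np.float32(184.00674))
time_s: 18.1
position: [0.5282, -0.0726, 0.1635]
tool_rot: [[-0.067, 0.998, 0.001], [0.998, 0.067, -0.0], [-0.0, 0.001, -1.0]]
ft_force: [0.2, 0.3, 0.5]
grip_width: 0.06
(np.float64(242.05125918713304), np.float32(81.3152), np.float32(179.96146))
knob top [ 0.5600563  -0.12904045  0.11213819] [ 0.5509753  -0.13963069  0.10903317] [ 0.56991512 -0.12045855  0.11454695] 424
```

View pics/w20.png

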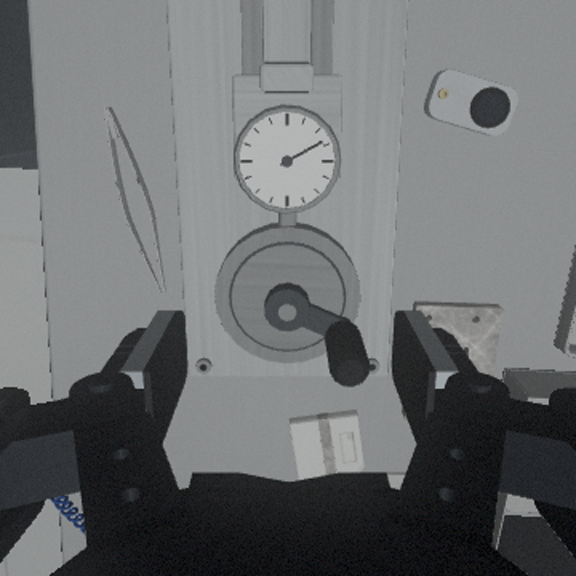

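The released ring reads about 241.5° (10.7 mm) and the fit's peak is 10.66 mm. The picture shows the ring's lateral centre at column 288 against the hub at 287, so the offset points at the tip. The robot is clear, so I'm handing in.

```bash
python3 -c "
from rig import *
print(close_job())"
```

```text
the job is handed in; nothing more can be done
None
```

The ring is standing with its high spot under the indicator's tip, to within about 2° by my estimate. The job was handed in after about 18 s of robot time, with the gripper clear of everything.

- **Indicator:** I slid it up by the tab until the hand stood at half a turn, then let go. The hand still pointed straight at the tab, within about 1°.
- **Finding the high spot:** I turned the ring nearly a full turn by its crank, reading the dial about every 25°. The readings, corrected for the spindle's small shift under my grip, fit a sine of 3.07 mm to within about 0.15 mm. I then turned on in the same direction, with a slight turn back at the end, to the fitted high spot.
- **Last checks:**
  - The dial read about 241.5° (10.7 mm); the fitted peak is 10.66 mm.
  - The crank stood about 1° from the fitted bearing.
  - The ring showed no sideways offset from the hub in the picture.
- **Limits:** The largest sideways force I read while turning was about 5 N, just under 1 mm of spindle shift. The plunger got no further than about 11 of its 17 mm. The loupe, clamp plate and waffle pack looked undisturbed in the last picture, though I did not measure them.
- **What disagreed:** The pad tips sit about 36 mm behind the reported tool point. My first grip of the tab therefore closed in the air above it, touching nothing; I lowered the hand by camera and gripped again. The screws and the hub also put the spindle axis about 4 mm apart, so I found it from the forces while turning instead.

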